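# Weigh the potato basket on the hanging spring balance

## Task

Weigh the wire basket of potatoes: lift it by its wire handle, hang the kink in the middle of the handle in the hook of the spring balance, and let it down slowly until the spring carries the whole weight, and only then let go. The pointer must creep down and stay, never jump, bounce or run to the end of its scale, and you must not knock the balance; leave the basket hanging still and free of the bench, and leave the other things alone.

Things in the scene. Friction and masses are not known exactly. Their poses are not given: they have to be found in the camera images.
- basket: Loose steel-wire basket of potatoes, 136 mm long (own x), 100 wide (y), rim 66 high, potatoes up to 80. Origin: centre of its underside, z up. Total weight unknown, 0.4 to 0.9 kg, centred within a few mm. Fixed 9 mm wire handle in its xz plane; centre line (x,z) mm: (-66,63) (-64,108) (-50,126) (-12,137) (0,157), mirrored for +x: a 20 mm high kink in the middle. Its -x end is nearest the robot.
- handle_kink (a point): Peak of the handle's kink, on the wire's centre line, 157 mm above the basket's underside; axes as the basket's.
- handle_near (a point): Point on the handle wire's centre line on its -x shoulder, 36 mm from the middle, 130 mm above the underside. A good place to pinch the 9 mm wire across (along the basket's y) beside the hook, the gripper leaning back 20 to 40 degrees, away from the balance.
- handle_far (a point): The same on the +x shoulder.
- balance: Fixed hanging spring balance on a steel bracket. Origin: on the bench plumb under the hook, z up. Foot plate 120 x 100 x 8 mm and 18 mm post at y = -155 mm; the bracket's arm runs over the top at z = 548 mm. The flat housing (22 mm in x, 50 mm in y) hangs over the origin from z = 335 to 505 mm, with a scale, slot and pointer on its +x and -x faces.
- hook_seat (a point): Moves with the hook; axes as the balance's. Where the kink's peak comes to lie once seated; at z = 260 mm unloaded. Hook: 5 mm wire in the yz plane, centre line (y,z) mm from here: shank (0,46) (-18,30) (-20,8), bottom (0,-16), tip (18,1) (20,7). Mouth to +y: the kink enters from +y with its peak 18 to 26 mm above this point, then goes straight down, basket x along balance x.
- balance_hook (a joint): Travel of hook and pointer, m: 0 unloaded, growing downwards; 1 mm for each 0.1 N carried (98 mm for 1 kg), stop at 105 mm. Lightly damped: a load let go before the spring carries all of it, or pulled below its own weight, bounces. Handled properly the hook stays slower than 40 mm/s; over 1 kg, or knocks of 25 N, are too much for it.
- watering_can: Green plastic watering can, 124 mm wide, 175 mm high, spout to its own +x. Bystander.
- lopper: Closed steel lopper, 410 mm long, lying flat, jaws to its own +x. Bystander.
- saucer: White ceramic plant saucer, 124 mm across, 18 mm high. Bystander.
- marker: Wooden plant marker stick, 140 x 20 x 5 mm, lying along its own x. Bystander.
There are look-alikes about, which are no part of the job. Several things look just like the basket: the one meant starts farthest to the robot's left.

How it is judged:
By the outcome, as a careful person would: the job done as asked, in the order asked, and still so for the second after the job is handed in, with the robot touching nothing.
It also fails if it takes over 67 s, if anything falls off the work surface, if the arm or the gripper's body presses on something with over 40 N, if the wrist force passes 120 N, or if a joint passes its speed limit or range.

## Robot

A 6-joint arm with a two-finger parallel gripper is mounted at the origin on the work surface. World frame = base frame: x ahead of the robot, y to its left, z up, the work surface at z = 0. Lengths are in m, angles in degrees, forces in N, time in s.
With the tool pointing down it reaches from about 0.325 to 0.85 m from the base axis. Payload 15.5 kg.
Tool frame: the origin (TCP) lies at the very end of the fingers, on their centre line; the grasp point (between the pads) lies arm.grip_depth behind it (arm.grip_depth is the distance from the TCP to the grasp point, in m); z points along the fingers, y is the line along which they close (so a half turn about z gives the same grasp; the last joint's range is limited). The gripper opens to 91 mm and grips with 3 to 60 N. Pads are 32 mm wide; open, the fingers measure 118 mm over their backs; the gripper's body (76 mm by 178 mm) begins 60 mm behind the grasp point.
Start: joints at [62.08, 28.281, 77.091, -0, 74.628, -5.472], TCP at [0.239, 0.578, 0.214] pointing down, gripper open.
Joint ranges: [-166.48, 166.48], [-47.26, 123.95], [12.59, 153.08], [-70.14, 250.14], [6.76, 159.57], [-176.63, 176.63]. Speed limits (degrees/s): [108.29, 108.29, 147.25, 172.46, 172.46, 172.46].

## Interface

Orientations are given as a 3x3 rotation matrix whose columns are the frame's x, y, z axes.
In Python, from rig import arm gives the robot as it stands. Calls block until the motion is done:
- arm.move_to(position, orientation): joint-space move of the TCP to a pose.
- arm.move_l(position, orientation=None, feed=0.15): straight line of the TCP; orientation=None keeps the orientation; feed is the mean speed in m/s.
- arm.move_joints(angles): joint-space move.
- arm.grip(opening): finger opening in m; the grip force is fixed at half the most; returns when the fingers have stopped.
- arm.sleep(seconds).
- arm.solve_ik(position, orientation): joint angles nearest the present ones, or None.
- arm.snapshot(name): name is "scene" or "top"; returns the picture (400x640x3 uint8, red, green, blue); there is no depth.
- arm.get_calibration(name): a dict with "intrinsics" (3x3 intrinsics, pixels), "cam_to_world" (4x4, takes a point from camera to world coordinates). Camera axes: x right, y down, z forward; pixel columns grow to the right and rows downward; lengths in m; the calibration is good to about 2 mm. A picture is of the moment at which its call begins. get_calibration takes no time and is no camera call.
A pose or a line that the arm cannot do raises arm.Unreachable and nothing moves.
- arm.sign_off(): hands the job in; it is judged then, once.
Readings, each from a call of its own:
- arm.current_t(): time.
- arm.current_joint_positions(): joint angles.
- arm.current_dq(): joint speeds.
- arm.current_tau(): joint torques, N m.
- arm.current_ee_pos(): TCP position.
- arm.current_tool_rot(): TCP orientation.
- arm.current_force(): force on the tool from outside, world axes, zero at the start.
- arm.current_torque(): the same for the moment, N m.
- arm.current_width(): finger opening in m.
- arm.current_grasp_force(): force on a finger pad.
Only numpy, scipy, OpenCV 4.12 (cv2) and the standard library are available. Lean on these libraries where they do the work, as an engineer would, in place of code of your own. Each camera call takes 0.05 s, during which the arm holds its last target. There are 200 camera calls.

## Working session

There is one attempt and no reset: what is moved stays moved. The work goes in short steps, each a Python script; the robot and the scene stay as the last script left them, time stands still between calls to the robot, and variables do not carry over. Pictures are saved under pics/ and viewed, at most 10 in all, crops included, and the job is handed in when it is done.

```bash
mkdir -p pics
python3 - <<'E'
from rig import arm
import cv2,numpy as np
for n in("scene","top"):
    cv2.imwrite(f"pics/{n}0.png",arm.snapshot(n)[:,:,::-1])
    c=arm.get_calibration(n);print(n,np.round(c["intrinsics"],1).tolist(),np.round(c["cam_to_world"],4).tolist())
print(arm.grip_depth,arm.current_t(),arm.current_tool_rot(),arm.current_force())
E
```

```text
scene [[372.1, 0.0, 318.4], [0.0, 372.1, 203.6], [0.0, 0.0, 1.0]] [[-0.8599, 0.3403, -0.3805, 0.9735], [0.5103, 0.5534, -0.6582, 0.8204], [-0.0134, -0.7602, -0.6496, 0.8935], [0.0, 0.0, 0.0, 1.0]]
top [[448.9, 0.0, 314.7], [0.0, 448.9, 199.8], [0.0, 0.0, 1.0]] [[-0.0815, -0.975, 0.2069, 0.3234], [-0.9967, 0.0809, -0.0114, 0.1017], [-0.0056, -0.2071, -0.9783, 1.3988], [0.0, 0.0, 0.0, 1.0]]
0.0188 0.1 [[-9.24228630e-01  3.81839256e-01 -4.72447545e-04]
 [ 3.81839541e-01  9.24228136e-01 -9.57385476e-04]
 [ 7.10819564e-05 -1.06524222e-03 -9.99999430e-01]] [ 0.0295011  -0.48123566 -0.22175554]
```

View pics/scene0.png

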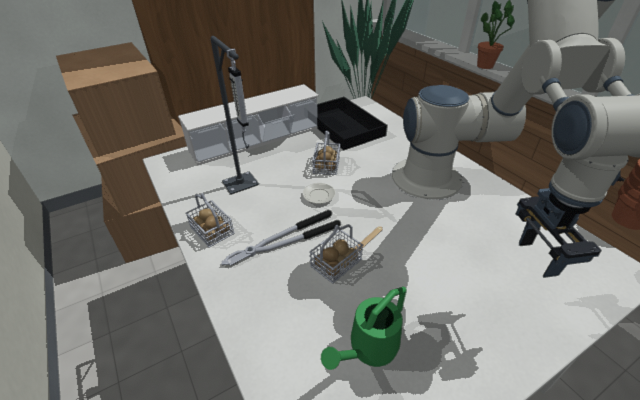

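View pics/top0.png

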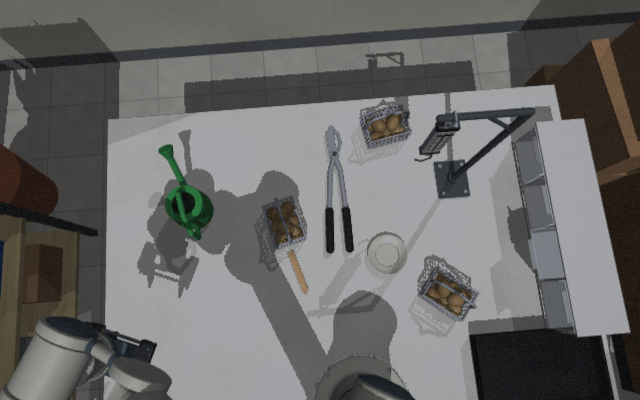

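The three baskets are at top-image pixels A (285,222), B (385,127) and C (447,293). Image left is +y, so A is farthest to the robot's left; in the scene view it is at (335,250). I'll enlarge A and the balance.

Run:
```python
import cv2,numpy as np
t=cv2.imread("pics/top0.png");s=cv2.imread("pics/scene0.png")
def crop(im,x,y,w,h,k):
    o=cv2.resize(im[y:y+h,x:x+w],None,fx=k,fy=k,interpolation=cv2.INTER_CUBIC)
    for i in range(0,w,10): cv2.line(o,(i*k,0),(i*k,6 if i%50 else 14),(0,0,255),1)
    for i in range(0,h,10): cv2.line(o,(0,i*k),(6 if i%50 else 14,i*k),(0,0,255),1)
    return o
a=np.hstack([crop(t,250,180,80,60,5),crop(s,300,215,80,60,5)])
b=np.hstack([crop(t,400,100,80,60,5),crop(s,205,70,80,60,5)])
cv2.imwrite("pics/c1.png",np.vstack([a,b]))
b=np.hstack([crop(t,430,150,80,60,5),crop(s,200,145,80,60,5)])
cv2.imwrite("pics/c2.png",b)
```

```text
(no output)
```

View pics/c1.png

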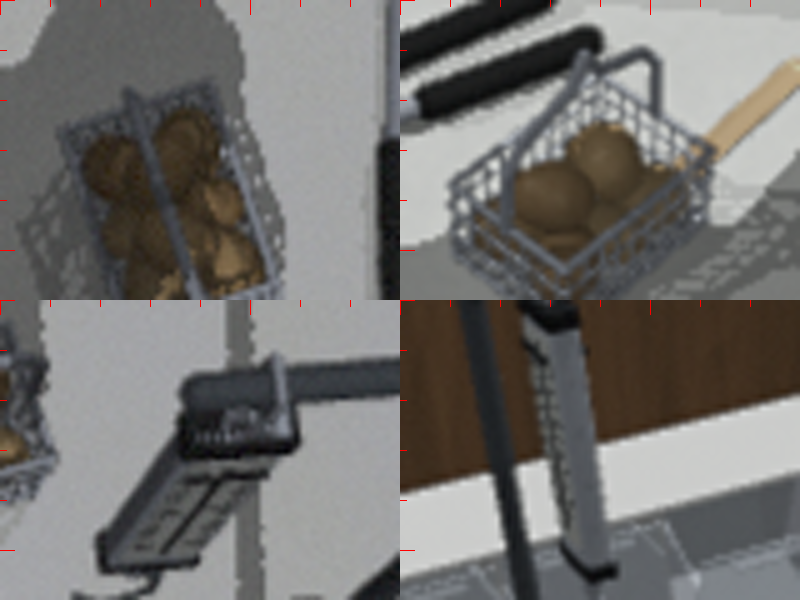

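View pics/c2.png

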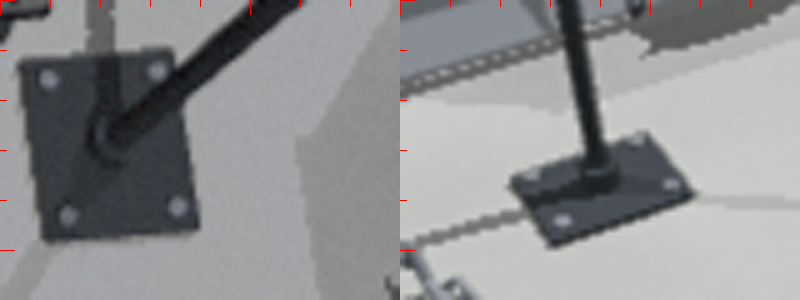

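Confirmed: A is a full potato basket with its own handle, and the marker stick lies by its near end. Its kink is at about (337,227) in the scene view. In the top view the handle line starts at about (276,199). The hook leaves the housing bottom near top (431,155) and scene (243,126). The foot plate corners are clear in the top view.

```bash
cat > h.py <<'E'
from rig import arm
import cv2,numpy as np
C={n:arm.get_calibration(n) for n in("scene","top")}
def ray(n,p):
    c=C[n];T=c["cam_to_world"];d=T[:3,:3]@np.linalg.inv(c["intrinsics"])@[p[0],p[1],1];return T[:3,3],d/np.linalg.norm(d)
def plane(n,p,z):
    o,d=ray(n,p);return o+d*(z-o[2])/d[2]
def tri(pt,ps):
    (a,d),(b,e)=ray("top",pt),ray("scene",ps)
    s=np.linalg.lstsq(np.c_[d,-e],b-a,rcond=None)[0];u,v=a+d*s[0],b+e*s[1]
    return (u+v)/2,np.linalg.norm(u-v)
def proj(n,P):
    c=C[n];T=c["cam_to_world"];q=c["intrinsics"]@(T[:3,:3].T@(np.asarray(P)-T[:3,3]));return q[:2]/q[2]
def crop(im,x,y,w,h,k):
    o=cv2.resize(im[y:y+h,x:x+w],None,fx=k,fy=k,interpolation=cv2.INTER_CUBIC)
    for i in range(0,w,10): cv2.line(o,(i*k,0),(i*k,6),(0,0,255),1)
    for i in range(0,h,10): cv2.line(o,(0,i*k),(6,i*k),(0,0,255),1)
    return o
E
python3 - <<'E'
from h import *
t=cv2.imread("pics/top0.png");s=cv2.imread("pics/scene0.png")
a=np.hstack([crop(t,255,190,50,60,8),crop(s,305,215,50,60,8)])
b=np.hstack([cv2.convertScaleAbs(crop(t,405,145,40,10,10)[:100],alpha=1),crop(s,225,115,40,10,10)])
b=np.hstack([crop(t,405,148,50,15,8),crop(s,220,115,50,15,8)])
cv2.imwrite("pics/c3.png",np.vstack([a,b]))
pl=[plane("top",p,.008) for p in[(434,162.4),(464.4,160),(470,195.6),(438.4,198.4)]]
print(np.round(pl,4),np.mean(pl,0)); print([np.linalg.norm(pl[i]-pl[i-1]) for i in range(4)])
pl=[plane("scene",(200+(x-400)/5,145+y/5),.008) for x,y in[(512,185),(643,132),(694,195),(553,245)]]
print(np.round(pl,4),np.mean(pl,0));print([np.linalg.norm(pl[i]-pl[i-1]) for i in range(4)])
print("hous",plane("top",(430,153.7),.335),plane("scene",(242.5,126),.335))
E
```

```text
[[ 0.7083 -0.3072  0.008 ]
 [ 0.7081 -0.4058  0.008 ]
 [ 0.5903 -0.4058  0.008 ]
 [ 0.5895 -0.3049  0.008 ]] [ 0.64906017 -0.35593758  0.008     ]
[np.float64(0.11876239202576779), np.float64(0.0985329131963179), np.float64(0.11785416672225973), np.float64(0.10083305256613599)]
[[ 0.7109 -0.3885  0.008 ]
 [ 0.5945 -0.4008  0.008 ]
 [ 0.5933 -0.3006  0.008 ]
 [ 0.71   -0.2995  0.008 ]] [ 0.65216389 -0.34737695  0.008     ]
[np.float64(0.08894129179865437), np.float64(0.11698652250972086), np.float64(0.10019965514116076), np.float64(0.11674179203867169)]
hous [ 0.64080851 -0.20431155  0.335     ] [ 0.65761712 -0.18324921  0.335     ]
```

View pics/c3.png

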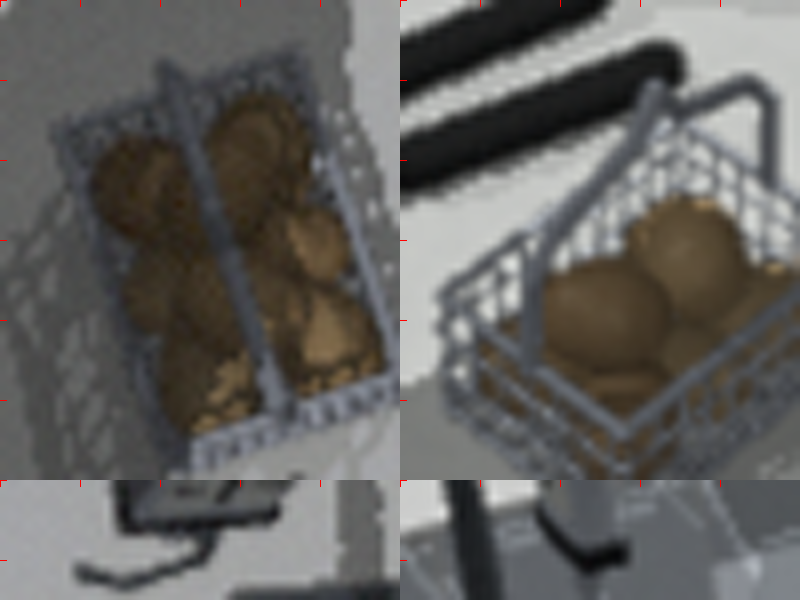

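The crop shows the handle in the top view running from (275.5,198) to (290,240), and rim corners near (262.5,205.5), (292,196.5), (304,236.5) and (279,244.5). The kink is at scene (336.5,226.5). The hook tip is at top (415,159.5) and its bottom at (421,161), so the mouth faces +y. The housing corners are at scene (237,119), (243.5,126) and (248.5,124).

Run:
```python
from h import *
np.set_printoptions(precision=4,suppress=True)
for p,e in zip([(237.1,119.4),(243.5,126),(248.5,124.1)],["+x-y","+x+y","-x+y"]): print(e,plane("scene",p,.335))
print("tip",plane("top",(415,159.5),.267),"bot",plane("top",(421,161.2),.244))
print("hous top",plane("top",(419.8,154.3),.335),plane("top",(439.7,152.4),.335))
k=plane("scene",(336.5,226.3),.157);print("kink",k,proj("top",k))
pl=np.array([plane("top",p,.066) for p in[(262.5,205.5),(292,196.5),(304,236.5),(279,244.5)]]);print(pl,pl.mean(0))
a,b=plane("top",(276.3,199.5),.11),plane("top",(289.8,240.5),.11)
print("handle",a,b,np.degrees(np.arctan2(*(a-b)[1::-1])), (a+b)/2)
f=tri((276.3,199.5),(305+143/8,215+250/8));g=tri((289,239),(305+350/8,215+85/8));print("shoulders",f,g)
```

```text
+x-y [ 0.6561 -0.2324  0.335 ]
+x+y [ 0.655  -0.1816  0.335 ]
-x+y [ 0.6373 -0.1846  0.335 ]
tip [ 0.6486 -0.1826  0.267 ] bot [ 0.6492 -0.2037  0.244 ]
hous top [ 0.6414 -0.179   0.335 ] [ 0.6421 -0.2286  0.335 ]
kink [0.5488 0.1865 0.157 ] [280.524  215.5338]
[[0.6006 0.2452 0.066 ]
 [0.6211 0.1541 0.066 ]
 [0.4962 0.1271 0.066 ]
 [0.4785 0.203  0.066 ]] [0.5491 0.1823 0.066 ]
handle [0.6061 0.199  0.11  ] [0.4823 0.1679 0.11  ] 14.094269321154718 [0.5442 0.1834 0.11  ]
shoulders (array([0.6035, 0.1992, 0.1169]), np.float64(0.0025614562653505047)) (array([0.4886, 0.1679, 0.1135]), np.float64(0.0057362049183842185))
```

Estimates: the hook seat is at about (0.649, -0.203, 0.260), with balance yaw about 0. This agrees with the foot plate, housing and hook tip. The basket is at about (0.547, 0.184) with yaw 14°, and the shoulder heights and rim size fit the given dimensions. Next I hover at the pregrasp.

```bash
cat >> h.py <<'E'
np.set_printoptions(precision=4,suppress=True)
L=np.radians(32)
def rot(yaw,s=1):
    y=np.radians(yaw);xb=np.array([np.cos(y),np.sin(y),0]);yb=np.array([-np.sin(y),np.cos(y),0])
    z=np.sin(L)*xb-np.cos(L)*np.array([0,0,1]);Y=s*yb;return np.c_[np.cross(Y,z),Y,z]
def tcp(g,R): return np.asarray(g)+R[:,2]*arm.grip_depth
def grasp_of_kink(k,yaw):
    y=np.radians(yaw);return np.asarray(k)+np.array([-.036*np.cos(y),-.036*np.sin(y),-.027])
def force(n=10):
    return np.mean([(arm.sleep(.02),arm.current_force())[1] for _ in range(n)],0)
E
python3 - <<'E'
from h import *
K=np.array([.5475,.184,.157]);seat=np.array([.649,-.203,.26])
print("B",plane("top",(385,127),.066),"can",plane("top",(190,205),.1),"C",plane("top",(447,293),.066),"lop",plane("top",(333,130),.01))
for s in(1,-1):
    R=rot(14.2,s);g=grasp_of_kink(K,14.2)
    for q in(g,g-R[:,2]*.07,g+[0,0,.15]): print(s,arm.solve_ik(tcp(q,R),R))
    R=rot(0,s)
    for dz in(.03,-.09):print(s,arm.solve_ik(tcp(grasp_of_kink(seat+[0,0,dz],0),R),R))
s=min((1,-1),key=lambda s:abs(arm.solve_ik(tcp(g,rot(14.2,s)),rot(14.2,s))[5]));print("s",s)
R=rot(14.2,s)
p=arm.current_ee_pos();arm.move_l(p+[0,0,.14],feed=.3)
arm.move_to(tcp(g-R[:,2]*.07+[0,0,.12],R),R)
arm.move_l(tcp(g-R[:,2]*.05,R),feed=.25)
print(arm.current_t(),arm.current_ee_pos(),arm.current_joint_positions())
t=arm.snapshot("top")[:,:,::-1];sc=arm.snapshot("scene")[:,:,::-1]
cv2.imwrite("pics/c4.png",np.hstack([crop(t,255,180,60,80,6),crop(sc,300,180,70,80,6)]))
for q in(arm.current_ee_pos(),g,K):print(proj("top",q)-[255,180],proj("scene",q)-[300,180])
E
```

```text
B [ 0.8198 -0.1529  0.066 ] can [0.6128 0.4551 0.1   ] C [ 0.2978 -0.274   0.066 ] lop [0.8445 0.0069 0.01  ]
1 None
1 [ 11.4601  14.4216 122.7614   7.669   10.942  -99.8553]
1 [ 11.7419   7.4498 110.6849   2.6121  29.9148 -94.3494]
1 [ -32.08     18.1895   98.3923   26.7864   38.6457 -139.5125]
1 [ -32.08     28.6982  105.9329   44.3336   23.749  -159.7989]
-1 None
-1 [ 11.4601  14.4216 122.7614   7.669   10.942   80.1447]
-1 [ 11.7419   7.4498 110.6849   2.6121  29.9148  85.6506]
-1 [-32.08    18.1895  98.3923  26.7864  38.6457  40.4875]
-1 [-32.08    28.6982 105.9329  44.3336  23.749   20.2011]Traceback (most recent call last):
  File "<stdin>", line 9, in <module>
  File "<stdin>", line 9, in <lambda>
TypeError: 'NoneType' object is not subscriptable
```

```bash
sed -i 's/radians(32)/radians(25)/' h.py
python3 - <<'E'
from h import *
K=np.array([.5475,.184,.157]);seat=np.array([.649,-.203,.26])
s=-1;R=rot(14.2,s);g=grasp_of_kink(K,14.2)
for q in(g,g-R[:,2]*.05,g-R[:,2]*.05+[0,0,.12]): print(s,arm.solve_ik(tcp(q,R),R))
R0=rot(0,s)
for dz in(.03,-.09):print(s,arm.solve_ik(tcp(grasp_of_kink(seat+[0,0,dz],0),R0),R0))
p=arm.current_ee_pos();arm.move_l(p+[0,0,.14],feed=.3)
arm.move_to(tcp(g-R[:,2]*.05+[0,0,.12],R),R)
arm.move_l(tcp(g-R[:,2]*.05,R),feed=.25)
print(arm.current_t(),arm.current_ee_pos(),arm.current_joint_positions())
t=arm.snapshot("top")[:,:,::-1];sc=arm.snapshot("scene")[:,:,::-1]
cv2.imwrite("pics/c4.png",np.hstack([crop(t,255,180,60,80,6),crop(sc,300,180,70,80,6)]))
for q in(arm.current_ee_pos(),g,K):print(proj("top",q)-[255,180],proj("scene",q)-[300,180])
E
```

```text
-1 [ 11.9638  23.7353 116.2959   3.6495  15.0145  84.4478]
-1 [ 11.838   17.1401 116.0347   2.6805  21.8656  85.3712]
-1 [ 11.838    6.004  105.7973   1.4572  43.2266  86.7972]
-1 [-29.9384  19.4215  92.6786  16.7243  47.1333  50.8845]
-1 [-29.9384  28.7329 100.4714  24.1316  31.0572  41.4422]
3.1167 [0.5003 0.1724 0.1587] [ 11.8773  17.1251 115.9349   2.672   21.9753  85.3723]
[31.6587 51.9027] [47.7565 36.71  ]
[31.0976 49.3281] [44.5862 46.1418]
[26.4575 35.9235] [36.4074 45.6012]
```

View pics/c4.png

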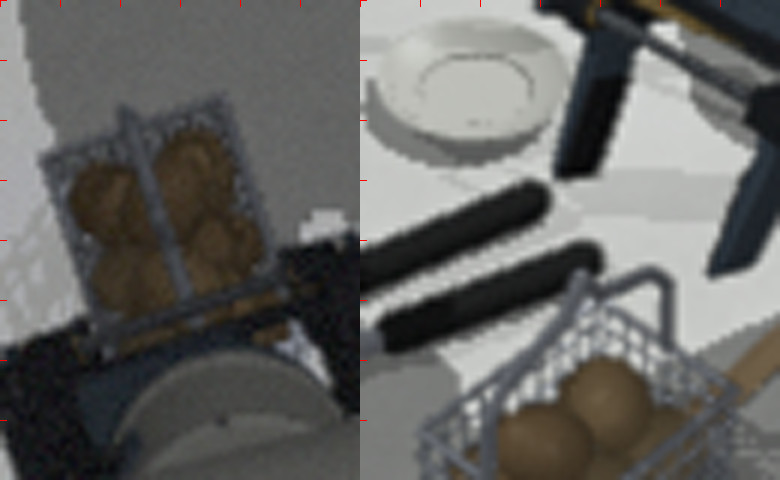

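The gripper straddles the near shoulder. The fingertip midpoint in the scene crop matches the projected TCP within 1 px, and the grasp target lies on the wire beside the kink. I'll grasp and lift.

Run:
```python
from h import *
K=np.array([.5475,.184,.157]);R=rot(14.2,-1);g=grasp_of_kink(K,14.2)
arm.move_l(tcp(g,R),feed=.08)
f0=force();m0=arm.current_torque()
arm.grip(0);print("w",arm.current_width(),arm.current_grasp_force(),f0,force()-f0,arm.current_t())
p=arm.current_ee_pos()
arm.move_l(p+[0,0,.03],feed=.02);arm.sleep(.3)
print("lift30",force()-f0,np.array(arm.current_torque())-m0,arm.current_width())
arm.move_l(arm.current_ee_pos()+[0,0,.12],feed=.08);arm.sleep(.3)
print("lift150",force()-f0,arm.current_ee_pos(),R@[0,0,1],arm.current_tool_rot()[:,2],arm.current_t())
np.save("f0.npy",f0)
t=arm.snapshot("top")[:,:,::-1];sc=arm.snapshot("scene")[:,:,::-1]
cv2.imwrite("pics/c5.png",np.hstack([crop(t,230,130,80,120,5),crop(sc,270,120,80,120,5)]))
cv2.imwrite("pics/s5.png",sc)
k=arm.current_ee_pos()-R[:,2]*arm.grip_depth;k=k-grasp_of_kink([0,0,0],14.2)
c,s=np.cos(np.radians(14.2)),np.sin(np.radians(14.2))
for n,d in(("kink",[0,0]),("far",[.05,-.031]),("rimfar",[.066,-.094]),("near",[-.05,-.031])):
    q=k+[d[0]*c,d[0]*s,d[1]];print(n,proj("top",q)-[230,130],proj("scene",q)-[270,120])
```

```text
w 0.008318462934687096 30.00142391771078 [ 0.0914 -0.0587 -0.2459] [-0.3483  1.2822 -1.4278] 5.5583
lift30 [-0.1509 -0.2702 -5.0479] [-0.0644  0.6016 -0.0744] 0.008155647413879072
lift150 [-0.0727  0.0893 -4.7512] [0.5201 0.1771 0.2628] [ 0.4097  0.1037 -0.9063] [ 0.4097  0.1037 -0.9063] 9.7833
kink [46.7554 75.5891] [67.4967 63.7269]
far [41.8528 59.8848] [53.9939 81.8373]
rimfar [42.355  59.7638] [ 49.8581 102.7369]
near [53.911  96.3395] [79.8319 64.7487]
```

View pics/c5.png

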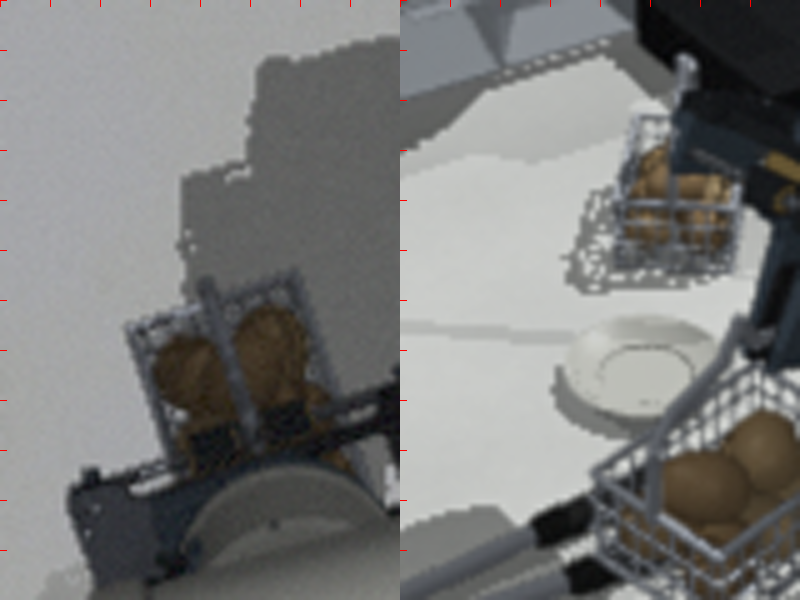

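The basket came up level. The kink is at scene crop (67.6,64) against (67.5,63.7) predicted, and the weight is about 4.9 N. Next I carry it to the stand-off on the hook's +y side.

Run:
```python
from h import *
seat=np.array([.649,-.203,.26]);R=rot(0,-1)
arm.move_l(tcp(grasp_of_kink([.649,-.10,.305],0),R),R,feed=.13)
arm.move_l(tcp(grasp_of_kink(seat+[0,.05,.023],0),R),R,feed=.06);arm.sleep(.8)
print(arm.current_t(),arm.current_ee_pos(),force(15)-np.load("f0.npy"))
t=arm.snapshot("top")[:,:,::-1];sc=arm.snapshot("scene")[:,:,::-1]
cv2.imwrite("pics/top6.png",t);cv2.imwrite("pics/sc6.png",sc)
cv2.imwrite("pics/c6.png",np.hstack([crop(t,390,130,65,50,6),crop(sc,215,105,65,80,6)[:300]]))
for n,q in(("kink",seat+[0,.05,.023]),("tip",seat+[0,.02,.007]),("bot",seat+[0,0,-.016]),("sh",seat+[0,-.018,.03]),("seat",seat)):
    print(n,proj("top",q)-[390,130],proj("scene",q)-[215,105])
```

```text
14.2083 [ 0.6209 -0.153   0.239 ] [-0.2209  0.1869 -5.0495]
kink [14.9382 28.441 ] [36.1688 39.2466]
tip [25.1422 29.3403] [33.1519 39.3605]
bot [30.742 31.282] [31.7486 42.6843]
sh [41.7192 25.524 ] [27.636  27.9224]
seat [32.1087 29.5181] [31.0669 38.4586]
```

View pics/c6.png

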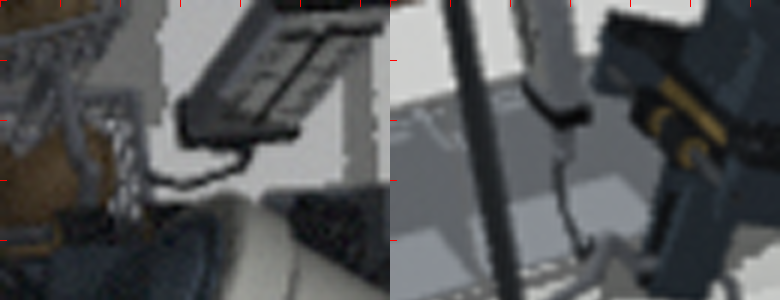

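The projections match: hook bottom at top (30.8,30.8) against (30.7,31.3), and kink at scene (36.3,39.5) against (36.2,39.2). I'll move in slowly, checking the force.

Run:
```python
from h import *
p=arm.current_ee_pos();f1=force(15);np.save("f1.npy",f1)
for i in range(5):
    arm.move_l(p+[0,-.01*(i+1),0],feed=.03);d=force(3)-f1;print(i,d)
    if np.linalg.norm(d)>1.5: break
print(arm.current_t(),arm.current_ee_pos())
sc=arm.snapshot("scene")[:,:,::-1];t=arm.snapshot("top")[:,:,::-1]
cv2.imwrite("pics/c7.png",np.hstack([crop(t,390,130,65,50,6),crop(sc,215,105,65,80,6)[:300]]))
```

```text
0 [ 0.4059  0.3745 -0.0424]
1 [ 0.3299 -0.043   0.1875]
2 [ 0.402  -0.1586  0.2359]
3 [0.4173 0.051  0.0314]
4 [ 0.497  -0.0354  0.3312]
17.475 [ 0.6209 -0.2031  0.2389]
```

View pics/c7.png

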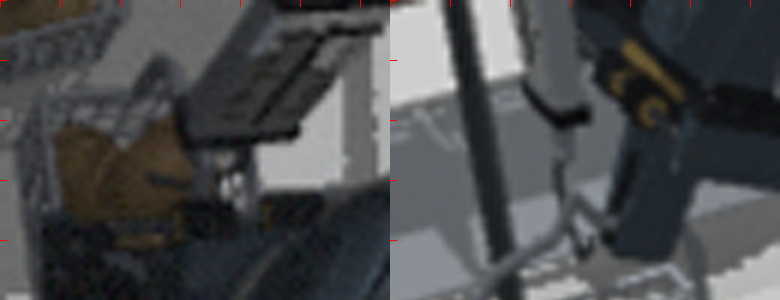

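The kink peak is at scene crop (30.5,32.5), above the hook tip and inside the mouth, with no contact force. I'll lower it now.

Run:
```python
from h import *
f0=np.load("f0.npy");f1=force(15)
print("W",f1-f0)
p=arm.current_ee_pos();np.save("p1.npy",p);z=0
arm.move_l(p-[0,0,.018],feed=.02);z=.018
while z<.09:
    d=force(8)-f0;print(round(z,4),d)
    if d[2]>-.9 or np.linalg.norm(d[:2])>3:break
    z+=.006 if d[2]<-1.8 else .003
    arm.move_l(p-[0,0,z],feed=.015)
arm.sleep(.3);print(force(30)-f0,arm.current_torque(),arm.current_t())
```

```text
W [ 0.0315  0.1352 -5.271 ]
0.018 [-0.2497  0.1539 -5.218 ]
0.024 [ 0.4082  0.2437 -4.5992]
0.03 [ 0.6466  0.4499 -4.0485]
0.036 [ 1.0387  0.2712 -3.5695]
0.042 [ 1.8023  0.6374 -2.68  ]
0.048 [ 2.3446  0.6937 -2.0769]
0.054 [ 2.2856  0.5865 -1.6889]
0.057 [ 3.282   1.2069 -1.6498]
[ 3.3303  1.16   -1.4098] [0.1161 0.0823 0.1553] 24.3917
```

The sideways force is building (3.3 N in x, 1.2 N in y), so the hook is a little to +x. I'll shift the hand to relieve it.

Run:
```python
from h import *
f0=np.load("f0.npy")
for i in range(4):
    p=arm.current_ee_pos();d=force(12)-f0;print(p,d)
    if abs(d[0])<.4: break
    arm.move_l(p+[.0012*np.sign(d[0]),.0005*np.sign(d[1]) if abs(d[1])>.4 else 0,0],feed=.01)
print(arm.current_ee_pos(),force(12)-f0,arm.current_t())
t=arm.snapshot("top")[:,:,::-1];sc=arm.snapshot("scene")[:,:,::-1]
cv2.imwrite("pics/c8.png",np.hstack([crop(t,390,130,65,80,6),crop(sc,215,120,65,80,6)]))
```

```text
[ 0.621  -0.2029  0.182 ] [ 3.1549  1.0211 -1.5251]
[ 0.6218 -0.2022  0.1817] [-2.4179  1.4944 -1.7105]
[ 0.6214 -0.2021  0.1823] [ 5.4379  0.2224 -1.5282]
[ 0.6219 -0.2019  0.1818] [-5.5981 -0.4881 -1.667 ]
[ 0.6214 -0.2024  0.1823] [ 4.8399  2.8575 -1.699 ] 26.725
```

View pics/c8.png

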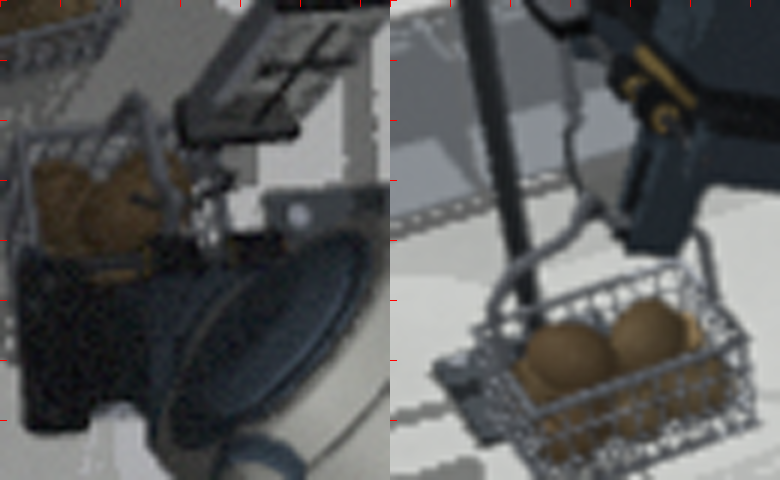

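It is seated: the kink lies in the hook in both views and the basket hangs level. Sideways stiffness is about 5 N/mm, so I'll centre at the interpolated zero and finish lowering with small proportional corrections.

Run:
```python
from h import *
f0=np.load("f0.npy");c=np.array([.6216,-.2019,arm.current_ee_pos()[2]])
arm.move_l(c,feed=.01);d=force(12)-f0;print(c,d)
for i in range(14):
    c=c+np.r_[np.clip(d[:2]*.00008,-.0004,.0004),-np.clip(-d[2]*.007,-.002,.006)]
    arm.move_l(c,feed=.015);d=force(15)-f0;print(c,d)
    if abs(d[2])<.15 and np.linalg.norm(d[:2])<.8: break
np.save("c.npy",c);print(force(50)-f0,arm.current_dq(),arm.current_t())
```

```text
[ 0.6216 -0.2019  0.1822] [-0.0042 -0.2367 -1.6441]
[ 0.6216 -0.2019  0.1762] [ 0.141  -1.0929 -1.0568]
[ 0.6216 -0.202   0.1702] [ 0.2777 -0.3509 -0.562 ]
[ 0.6216 -0.202   0.1663] [ 0.427  -0.1313 -0.335 ]
[ 0.6217 -0.202   0.164 ] [0.4092 0.0682 0.2195]
[ 0.6217 -0.202   0.1655] [-0.415  -0.2874  0.0814]
[-0.2917 -0.2417 -0.0235] [-0.0208  0.048   0.0335 -0.0251  0.0276  0.0234] 31.4417
```

The spring carries it all (mean residual -0.02 N vertically). I'll let go gently, wait, then back off along the tool axis.

Run:
```python
from h import *
f0=np.load("f0.npy")
arm.grip(.03);print(arm.current_t(),force(10)-f0)
a=arm.snapshot("scene").astype(int);arm.sleep(.15);b=arm.snapshot("scene").astype(int);print("diff",np.abs(a-b)[120:220,200:300].mean())
R=arm.current_tool_rot();p=arm.current_ee_pos()
arm.move_l(p-R[:,2]*.03,feed=.03);arm.move_l(p-R[:,2]*.10,feed=.06);arm.move_l(p-R[:,2]*.1+[-.1,0.05,.03],feed=.1)
arm.sleep(1.0);print(arm.current_t(),force(10)-f0)
a=arm.snapshot("scene");arm.sleep(.3);b=arm.snapshot("scene");print("diff",np.abs(a.astype(int)-b)[120:220,200:300].mean())
t=arm.snapshot("top")
cv2.imwrite("pics/c9.png",np.hstack([crop(t[:,:,::-1],380,100,80,120,5),crop(b[:,:,::-1],205,70,80,120,5)]))
```

```text
31.975 [ 0.0098  0.21   -0.0233]
diff 0.4998
37.1667 [-0.1617  0.2591  0.3348]
diff 0.4332
```

View pics/c9.png

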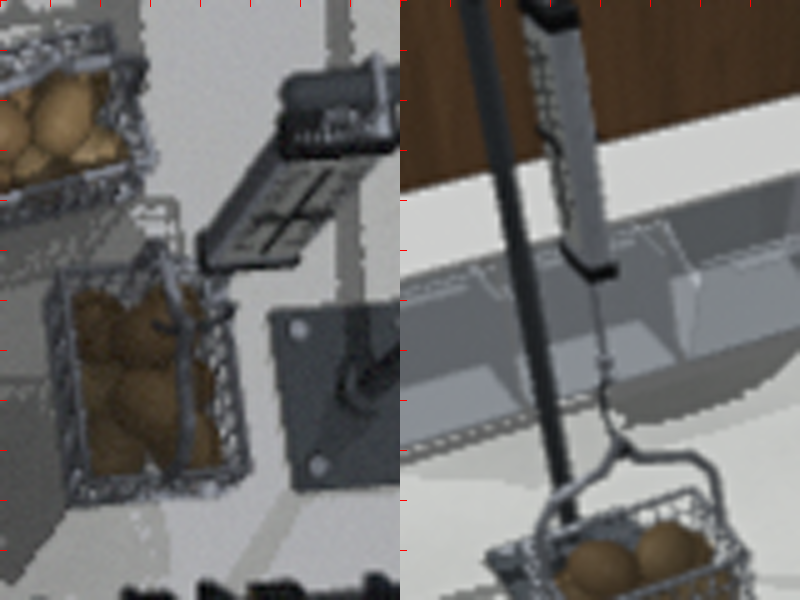

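The basket hangs level and still, with its kink in the hook at scene crop (625,445). The pointer is at about mid-scale and the gripper is well clear. I'll sign off.

```bash
python3 -c "
from rig import arm
arm.sleep(1.5);print(arm.sign_off(),arm.current_t())"
```

```text
the job is handed in; nothing more can be done
the job is handed in; nothing more can be done
```

The leftmost basket of potatoes (about 5 N, so roughly 0.5 kg) now hangs still from the balance hook, free of the bench; I let go only once the spring carried all of it, and handed the job in at about 39 s.

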